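# Read the last cell in the spectrophotometer

### The arm

A 6-joint arm with a two-finger parallel gripper is mounted at the origin on the work surface. World frame = base frame: x ahead of the robot, y to its left, z up, the work surface at z = 0. Lengths are in mm, angles in rad, forces in N, time in s.
With the tool pointing down it reaches from about 275 to 850 mm from the base axis. Payload 5.2 kg.
Tool frame: the origin (TCP) lies midway between the tips of the shut fingers; the grasp point (between the pads) lies 19 mm behind it (bot.grasp_offset is the distance from the TCP to the grasp point, in mm); z points along the fingers, y is the line along which they close (so a half turn about z gives the same grasp; the last joint's range is limited). The gripper opens to 85 mm and grips with 20 to 120 N. Pads are 22 mm wide; open, the fingers measure 114 mm over their backs; the gripper's body (76 mm by 85 mm) begins 54 mm behind the grasp point. The pads swing forward as they close: fully open they stand 13 mm farther back than shut.
Start: joints at [0.929, 0.259, 1.535, -0, 1.348, -0.203], TCP at [233.649, 497.909, 205.21] pointing down, gripper open.
Joint ranges: [-3.14, 3.14], [-0.91, 2.08], [0.19, 2.58], [-1.22, 4.36], [0.22, 2.71], [-3.12, 3.12]. Speed limits (rad/s): [2.57, 2.57, 3.14, 3.14, 3.14, 3.14].

### API

Orientations are given as a unit quaternion [w, x, y, z].
In Python, from workcell import sensors, read_camera, calibration, ticket, bot gives the robot as it stands. The module is installed in compiled form; this text tells all that it offers.
- The arm moves only by the shell command python3 -m crank 'ROWS' [OPENING] [FORCE]. ROWS is JSON, a list of rows, each an object of numbers: "x", "y", "z": the shift along the world's x, y, z in cm; "rx", "ry", "rz": the turn, a rotation vector about the world's x, y, z in rad. In form: [{"x": .., "y": .., "z": .., "rx": .., "ry": .., "rz": ..}, ...]. A call has 1 to 20 rows; each row is the pose to reach, as a shift and turn from the pose commanded when the call began; what a row does not reach only later rows make up. A row lasts 1/10 s, in which the tool goes at most 50 mm and 8.59 degrees, less where a joint would pass 70% of its speed; a pose out of reach is approached as far as the arm can. A call with a gripper value outside its range is refused whole. OPENING is the finger opening in cm, from 0 to 8.54, set as the call begins (- or left out, the last holds). The fingers move at their own pace and stop on an object; FORCE is the grip in N (left out, the last holds). Time passes only in rows, so rows that repeat a pose let the fingers close. It gives the time, the measured TCP pose, the force, the opening and the grip force at its end, in the units of the state.
- sensors.get_state(): the state, without advancing time (a new reading comes with each control period).
- read_camera(name): name is "side" or "top"; returns the picture (400x640x3 uint8, red, green, blue); there is no depth.
- calibration(name): a dict with "fx", "fy", "cx", "cy" (pixels), "dist_coeffs" ([k1, k2, p1, p2, k3] as OpenCV has them; the pictures are not rectified), "extrinsics" (4x4, takes a point from camera to world coordinates). Camera axes: x right, y down, z forward; pixel columns grow to the right and rows downward; lengths in mm; the calibration is good to about 2 mm. A picture is of the moment at which its call begins. calibration takes no time and is no camera call.
- ticket.close_job(): hands the job in; it is judged then, once.
The state is a dict: "clock": time; "joint_positions": joint angles; "qvel": joint speeds; "tau": joint torques, N m; "position": TCP position; "tcp_rot": TCP orientation; "ft_force": force on the tool from outside, world axes, zero at the start; "moment": the same for the moment, N m; "grip_width": opening from 0.0 (shut) to 1.0 (fully open); "grip_force": force on a finger pad.
Only numpy, scipy, OpenCV 4.12 (cv2) and the standard library are available. Lean on these libraries where they do the work, as an engineer would, in place of code of your own. Each camera call takes 0.05 s, during which the arm holds its last target. There are 200 camera calls.

### The job

The four cells are loaded in the spectrophotometer: take the reading of the last one. Pull the round cell-selector knob on the front straight out to its end stop and lower the compartment lid gently until it is fully shut, in whichever order suits you; with both done, press the broad read key fully down and let it come up again. Do not press the three small keys and leave the other things on the bench where they stand.

Things in the scene. Friction and masses are not known exactly. Their poses are not given: they have to be found in the camera images.
- spectro: fixed cream bench instrument, 400 wide (y), 320 deep (x), top 140 high (165 over the rear part, from 47 behind the centre). Origin: centre of its underside, on the bench. +x points from its front to its rear (the front, plane x = -160, faces the robot), +y to its left as the robot sees it, +z up. Open sample well with four cells in its top on the right, under the lid; keys on its top on the left
- selector_knob (a point): centre of the black round cell-selector knob, 22 diameter, 30 long, axis along the instrument's x, 95 above the bench, on an 8 mm steel rod out of the front face, 90 right of the instrument's centre line. Rod pushed right in: knob centre 55 in front of the face. Nothing within 60 of it to either side; the instrument's top is 45 above its axis. Axes as spectro
- selector (a joint): travel of the cell selector in m: 0 pushed right in (first cell in the beam), 0.066 pulled straight out towards the front (the instrument's -x) against its end stop (fourth, last cell in the beam). It stays where it is left; moving it takes about 3 N
- lid_hinge (a point): middle of the lid's hinge line, 140.5 above the bench, 22 behind and 90 to the right of the instrument's centre; the line runs along the instrument's y. The lid is a slate-grey flat hood, 175 long from hinge to front edge, 130 wide, 22 thick, with a 60 wide finger lip 12 longer at the middle of the front edge. Axes turn with the lid
- lid_front (a point): point on the lid's upper (outer) face, 15 from its front edge, on its centre line: 160 from the hinge towards the front edge and 22 above the hinge's plane. Its z axis is the outward normal of the upper face, its -x points to the front edge
- lid (a joint): lid angle in rad: 0 shut, lying flat on the instrument; it grows as the front edge swings up and back, at most 1.25. A stiff hinge holds it at any angle; pushing its front edge down takes under 2 N
- read_top (a point): centre of the top of the read key: the broad oblong white key, 48 (along y) x 24 (along x), alone nearest the front on the instrument's left; its top is 151 above the bench, 10 over the panel
- read_key (a joint): travel of the read key in m: 0 up, 0.004 fully down; sprung, it comes up by itself; fully down takes about 4.5 N
- small_key0_top (a point): centre of the top of the left one of three small round white keys, 16 in diameter, 45 apart in a row 54 behind the read key; top 149 above the bench
- small_key0 (a joint): travel of the left small key in m: 0 up, 0.004 fully down; same spring as the read key
- small_key1_top (a point): centre of the top of the middle one of three small round white keys, 16 in diameter, 45 apart in a row 54 behind the read key; top 149 above the bench
- small_key1 (a joint): travel of the middle small key in m: 0 up, 0.004 fully down; same spring as the read key
- small_key2_top (a point): centre of the top of the right one of three small round white keys, 16 in diameter, 45 apart in a row 54 behind the read key; top 149 above the bench
- small_key2 (a joint): travel of the right small key in m: 0 up, 0.004 fully down; same spring as the read key
- cuvette_rack: white open rack of clear square cuvettes, 40 x 130 x 51 high, standing on the bench in front of the spectrophotometer's left half. Loose; origin at the centre of its underside
- beaker: empty glass beaker, 68 in diameter, 85 high, on the bench to the right of the selector knob. Loose; origin at the centre of its underside
- reagent: clear screw-cap bottle, 70 in diameter, 145 high, right of the spectrophotometer. Loose; origin at the centre of its underside
- wash_bottle: wash bottle with a bent spout, 72 in diameter, 190 high, left of the spectrophotometer. Loose; origin at the centre of its underside
- tip_box: open pipette-tip box, 95 x 125 x 59 high, left of the spectrophotometer's front. Loose; origin at the centre of its underside
- tube_rack: flat rack of small capped tubes, 60 x 180 x 42 high, on the bench on the left. Loose; origin at the centre of its underside
- timer: small square bench timer, 62 x 62 x 16, lying flat on the bench, to the right of the selector knob and nearer the robot than the beaker. Loose; origin at the centre of its underside

How it is judged (in metres and radians):
On the way, in this order (a step that is already met when the one before it is completed fails the run):
1. the cell selector is at its end stop and the lid is fully shut (value of joint selector above 0.0635 m and value of joint lid below 0.03 rad), for 0.2 s.
2. the read key is pressed fully down with the selector at its stop and the lid shut (all of step 1 and value of joint read_key above 0.003 m), for 0.1 s.
At the end, for the whole second after the job is handed in: The cell selector is within 2.5 mm of its outer end stop (travel above 63.5 mm), the lid is shut (below 0.03 rad), and the read key, having been pressed at least 3 mm down in that state, is up again (within 1 mm) (all of step 1 and value of joint read_key below 0.001 m); the robot touches nothing.
It fails at once if the lid is slammed: its last 0.2 rad is closed faster than 2.5 rad/s (about 0.4 m/s at its edge) (value of joint lid below 0.2 rad and velocity of joint lid below -2.5 rad/s).
It fails at once if one of the three small keys is pressed (more than 2 mm) (value of joint any of small_key0, small_key1, small_key2 above 0.002 m).
It fails at once if one of the other things is shifted by more than 20 mm or tipped over (distance of any of cuvette_rack, beaker, reagent, wash_bottle, tip_box, tube_rack, timer from where it was at the start of the episode above 0.02 m or angle between any of cuvette_rack, beaker, reagent, wash_bottle, tip_box, tube_rack, timer's own z axis and vertical above 0.5 rad).
It also fails if it takes over 50 s, if anything falls off the work surface, if the arm or the gripper's body presses on something with over 40 N, if the wrist force passes 120 N, or if a joint passes its speed limit or range.

## Working session

There is one attempt and no reset: what is moved stays moved. The work goes in short steps, Python scripts to look and compute and a shell command to move; the robot and the scene stay as the last step left them, time stands still between calls to the robot, and variables do not carry over. Pictures are saved under pics/ and viewed, at most 10 in all, crops included, and the job is handed in when it is done.

```bash
mkdir -p pics; python3 - <<'E'
from workcell import *
import cv2
s=sensors.get_state();print(s)
for n in("side","top"):
    cv2.imwrite(f"pics/{n}0.png",read_camera(n)[:,:,::-1]);print(calibration(n))
E
```

```text
{'clock': 0.0, 'joint_positions': array([ 9.29172022e-01,  2.59353645e-01,  1.53610249e+00,  2.84959802e-05,
        1.34800487e+00, -2.02808251e-01]), 'qvel': array([ 0.00080521, -0.00075698,  0.0011368 ,  0.00092283,  0.00086583,
        0.00012914]), 'tau': array([ 7.55175315e-04, -4.46047282e+01, -2.90565491e+01, -3.18356524e-04,
        1.15934302e-02,  1.28302523e-05]), 'position': array([233.29371774, 497.42550674, 204.36122783]), 'tcp_rot': array([-3.95482557e-04,  2.17654870e-01,  9.76025350e-01, -8.46446708e-04]), 'ft_force': array([ 0.45423367, -0.43338614, -0.58801384]), 'moment': array([ 0.01129284, -0.01703054, -0.02200471]), 'grip_force': 0.0, 'grip_width': 0.9973735520230904}
{'fx': 470.2666373093024, 'fy': 470.2666373093024, 'cx': 323.82107103333993, 'cy': 190.59354647493103, 'dist_coeffs': array([-0.06725732,  0.        ,  0.        ,  0.        ,  0.        ]), 'extrinsics': array([[ 2.79999446e-01, -6.30689253e-01,  7.23761961e-01,
        -2.33144038e+02],
       [-9.59951505e-01, -1.91531765e-01,  2.04471735e-01,
        -1.97498035e+02],
       [ 9.66528009e-03, -7.52028357e-01, -6.59059886e-01,
         8.77972193e+02],
       [ 0.00000000e+00,  0.00000000e+00,  0.00000000e+00,
         1.00000000e+00]])}
{'fx': 499.68950568552845, 'fy': 499.68950568552845, 'cx': 317.8396972759714, 'cy': 200.1009603038925, 'dist_coeffs': array([-0.02807366,  0.        ,  0.        ,  0.        ,  0.        ]), 'extrinsics': array([[ 8.79621434e-03, -9.96438824e-01,  8.38587925e-02,
         4.68336822e+02],
       [-9.99877559e-01, -9.84987262e-03, -1.21592278e-02,
         5.47528222e+01],
       [ 1.29419251e-02, -8.37415696e-02, -9.96403461e-01,
         1.58131472e+03],
       [ 0.00000000e+00,  0.00000000e+00,  0.00000000e+00,
         1.00000000e+00]])}
```

View pics/side0.png

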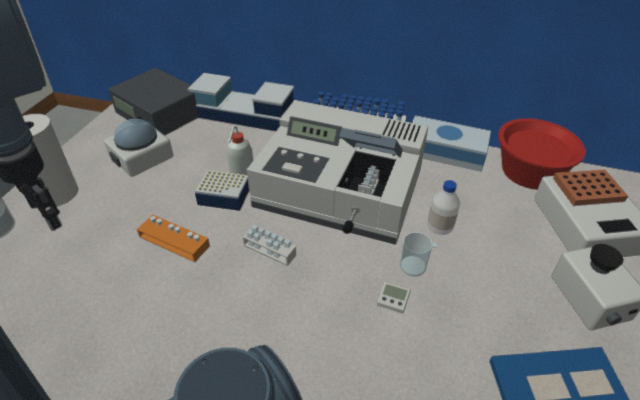

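View pics/top0.png

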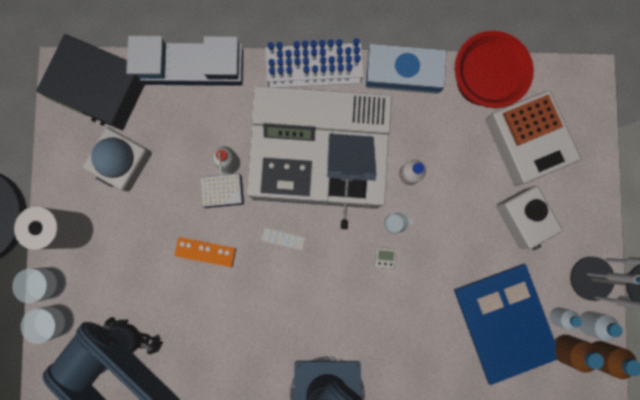

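The side view shows the knob at about (348,227), the read key at (292,168) and the lid standing open near (370,140). The top view has the knob at (344,224), the read key at (286,185) and the lid at (352,155). Next I'll compute positions and view enlarged crops.

```bash
cat > h.py <<'E'
import numpy as np, cv2
from workcell import calibration
def ray(n,p):
    c=calibration(n);K=np.array([[c['fx'],0,c['cx']],[0,c['fy'],c['cy']],[0,0,1]])
    u=cv2.undistortPoints(np.array([[p]],float),K,c['dist_coeffs'])[0,0]
    E=c['extrinsics'];d=E[:3,:3]@[*u,1];return E[:3,3],d/np.linalg.norm(d)
def plane(n,p,z):
    o,d=ray(n,p);return o+d*(z-o[2])/d[2]
def tri(a,b):
    o1,d1=ray('side',a);o2,d2=ray('top',b)
    t=np.linalg.lstsq(np.c_[d1,-d2],o2-o1,rcond=None)[0]
    p,q=o1+t[0]*d1,o2+t[1]*d2;return (p+q)/2,np.linalg.norm(p-q)
def proj(n,P):
    c=calibration(n);K=np.array([[c['fx'],0,c['cx']],[0,c['fy'],c['cy']],[0,0,1]])
    E=np.linalg.inv(c['extrinsics']);return cv2.projectPoints(np.array(P,float).reshape(-1,3),cv2.Rodrigues(E[:3,:3])[0],E[:3,3],K,c['dist_coeffs'])[0][:,0]
E
python3 - <<'E'
from h import *
t=cv2.imread('pics/top0.png');s=cv2.imread('pics/side0.png')
cv2.imwrite('pics/tc.png',cv2.resize(t[80:240,240:400],None,fx=3.75,fy=3.75,interpolation=3))
cv2.imwrite('pics/sc.png',cv2.resize(s[100:250,240:440],None,fx=4,fy=4,interpolation=3))
print('knob',tri((348,227),(344,224)),'key',plane('top',(286,185),151),plane('side',(292,168),151))
E
```

```text
knob (array([523.17962574, -42.84117056,  91.20211858]), np.float64(1.5212782937726197)) key [631.42149722 129.32229303 151.        ] [623.88193034 127.37669232 151.        ]
```

View pics/tc.png

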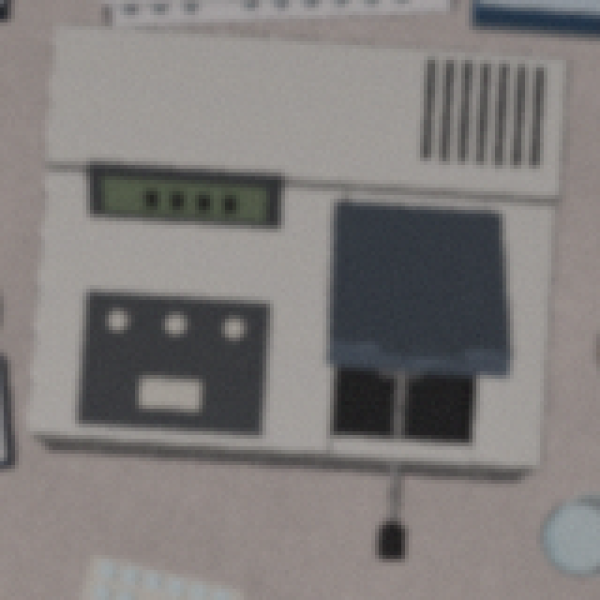

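View pics/sc.png

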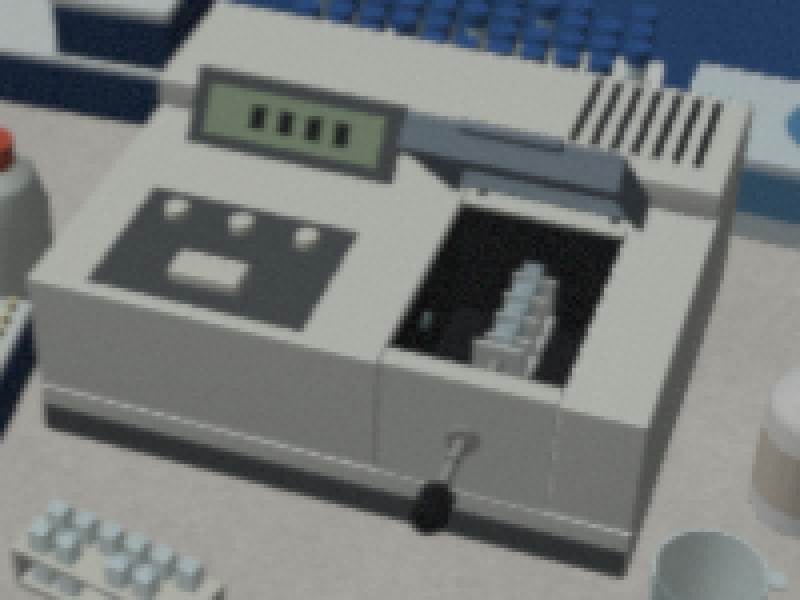

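The crops give these pixel positions:
- **Top view:** knob (344.5,224), read key (285.3,184.8), small keys from (271.2,165.3) to (302.1,167.5), lid front edge middle about (352,178).
- **Side view:** knob (348.3,226.3), read key (292.2,167.5).

```bash
python3 - <<'E'
from h import *
T=lambda x,y:(240+x/3.75,80+y/3.75); S=lambda x,y:(240+x/4,100+y/4)
K=[plane('top',T(*p),149) for p in((117,320),(175,323),(233,328))]
Ks=[plane('side',S(*p),149) for p in((176,207),(240,221),(307,236))]
for k in (K,Ks):
    d=k[0]-k[2];print(k[0],k[2],np.hypot(*d[:2]),'yaw',np.arctan2(-d[0],d[1]))
# corners of top front edge & side
a,b=[plane('top',T(*p),140) for p in((40,435),(542,467))];print(a,b,np.linalg.norm(a-b),np.arctan2(-(a-b)[0],(a-b)[1]))
a,b=[plane('side',S(*p),140) for p in((30,283),(645,427))];print(a,b,np.linalg.norm(a-b),np.arctan2(-(a-b)[0],(a-b)[1]))
print('knob',tri(S(433,505),T(392,540)),plane('top',T(392,540),95),plane('side',S(433,505),95))
print('key',tri(S(209,270),T(170,393)),plane('top',T(170,393),151),plane('side',S(209,270),151))
for s,t in (((30,283),(40,435)),((645,427),(542,467)),((425,115),(329,362)),((645,205),(509,375))):print(tri(S(*s),T(*t)))
for n,p in(('beaker',T(580,538)),('rack',(283,239)),('timer',(386,258)),('tube',(206,252)),('tip',(221,191))):print(n,plane('top',p,60))
print('beaker', plane('top',(397,222),85), 'rack', plane('top',(283,239),51),'rackends',plane('top',(262,235),51),plane('top',(304,244),51),'timer',plane('top',(386,258),16))
E
```

```text
[688.42221376 173.01373766 149.        ] [683.13688818  83.52970135 149.        ] 89.63998784744733 yaw -0.058995911246156135
[684.22265514 170.42532078 149.        ] [679.3913696   80.09696313 149.        ] 90.45746799499506 yaw -0.05343489630051402
[599.62526396 231.62434711 140.        ] [ 578.65646567 -156.31116471  140.        ] 388.50180415511596 -0.05399972990431745
[594.08672026 235.14115017 140.        ] [ 574.9057922  -154.81769144  140.        ] 390.43028334075916 -0.049147448060431885
knob (array([522.96380779, -43.81136767,  94.21828651]), np.float64(0.6442303967114892)) [522.84707397 -43.44897154  95.        ] [522.31955292 -44.2689136   95.        ]
key (array([632.93821639, 130.87786314, 144.87421256]), np.float64(1.4869528675840125)) [631.98109645 131.24820888 151.        ] [625.94698375 127.43873889 151.        ]
(array([598.83912991, 234.55686151, 136.55507227]), np.float64(5.465013139082151))
(array([ 578.66736612, -155.68312843,  136.92789219]), np.float64(2.1747293137914805))
(array([642.32368415,   6.28539964, 278.89409498]), np.float64(14.765515902215718))
(array([ 638.0465581 , -124.43282176,  246.5941538 ]), np.float64(14.815251374100312))
beaker [ 527.13398647 -198.91234176   60.        ]
rack [476.90297696 140.84816674  60.        ]
timer [ 422.1349153  -172.17336556   60.        ]
tube [435.46032238 373.18413192  60.        ]
tip [621.3548916  332.36217383  60.        ]
beaker [ 530.63313999 -201.79024596   85.        ] rack [476.95365379 141.35750126  51.        ] rackends [488.53662744 205.60702851  51.        ] [462.32368982  77.11808117  51.        ] timer [ 420.7986475  -178.73660466   16.        ]
```

```bash
python3 -m crank '[{"x":4,"y":-4,"z":1,"rz":0.1},{"x":8,"y":-10,"z":1,"rz":0.2},{"x":12,"y":-18,"z":1,"rz":0.3},{"x":15,"y":-25,"z":1,"rz":0.385},{"x":18,"y":-32,"z":1,"rz":0.385},{"x":22,"y":-40,"z":1,"rz":0.385},{"x":26,"y":-48,"rz":0.385},{"x":28.9,"y":-54.2,"z":-3.5,"rz":0.385},{"x":28.9,"y":-54.2,"z":-3.5,"rz":0.385},{"x":28.9,"y":-54.2,"z":-3.5,"rz":0.385},{"x":28.9,"y":-54.2,"z":-3.5,"rz":0.385},{"x":28.9,"y":-54.2,"z":-3.5,"rz":0.385},{"x":28.9,"y":-54.2,"z":-3.5,"rz":0.385},{"x":28.9,"y":-54.2,"z":-3.5,"rz":0.385},{"x":28.9,"y":-54.2,"z":-3.5,"rz":0.385}]' 5 30
python3 - <<'E'
from h import *
from workcell import *
s=read_camera('side')[:,:,::-1];t=read_camera('top')[:,:,::-1]
a=cv2.resize(s[110:260,260:400],None,fx=2.8,fy=2.8);b=cv2.resize(t[130:280,260:400],None,fx=2.8,fy=2.8)
cv2.imwrite('pics/c1.png',np.hstack([a,b]))
E
```

```text
validation failed for argument at $[0]...
```

View pics/c1.png

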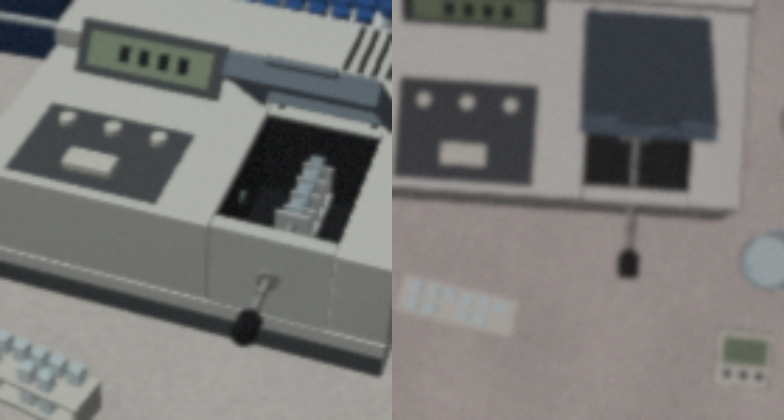

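The picture shows the unchanged scene: the command was refused, because every row needs all six keys. I'll retype it in full.

```bash
python3 -m crank '[{"x":4,"y":-4,"z":1,"rx":0,"ry":0,"rz":0.1},{"x":8,"y":-10,"z":1,"rx":0,"ry":0,"rz":0.2},{"x":12,"y":-18,"z":1,"rx":0,"ry":0,"rz":0.3},{"x":15,"y":-25,"z":1,"rx":0,"ry":0,"rz":0.385},{"x":18,"y":-32,"z":1,"rx":0,"ry":0,"rz":0.385},{"x":22,"y":-40,"z":1,"rx":0,"ry":0,"rz":0.385},{"x":26,"y":-48,"z":0,"rx":0,"ry":0,"rz":0.385},{"x":28.9,"y":-54.2,"z":-3.5,"rx":0,"ry":0,"rz":0.385},{"x":28.9,"y":-54.2,"z":-3.5,"rx":0,"ry":0,"rz":0.385},{"x":28.9,"y":-54.2,"z":-3.5,"rx":0,"ry":0,"rz":0.385},{"x":28.9,"y":-54.2,"z":-3.5,"rx":0,"ry":0,"rz":0.385},{"x":28.9,"y":-54.2,"z":-3.5,"rx":0,"ry":0,"rz":0.385},{"x":28.9,"y":-54.2,"z":-3.5,"rx":0,"ry":0,"rz":0.385},{"x":28.9,"y":-54.2,"z":-3.5,"rx":0,"ry":0,"rz":0.385},{"x":28.9,"y":-54.2,"z":-3.5,"rx":0,"ry":0,"rz":0.385},{"x":28.9,"y":-54.2,"z":-3.5,"rx":0,"ry":0,"rz":0.385}]' 5 30
```

```text
clock: 1.8
position: [522.1, -42.9, 170.3]
tcp_rot: [-0.0, 0.026, 1.0, 0.0]
ft_force: [-0.2, 0.9, 0.1]
grip_width: 0.593
grip_force: 0.0
```

```bash
python3 -m crank '[{"x":0,"y":-0.1,"z":-3,"rx":0,"ry":0,"rz":0},{"x":0,"y":-0.1,"z":-6,"rx":0,"ry":0,"rz":0},{"x":0,"y":-0.1,"z":-8,"rx":0,"ry":0,"rz":0},{"x":0,"y":-0.1,"z":-9.7,"rx":0,"ry":0,"rz":0},{"x":0,"y":-0.1,"z":-9.7,"rx":0,"ry":0,"rz":0},{"x":0,"y":-0.1,"z":-9.7,"rx":0,"ry":0,"rz":0}]' && python3 -m crank '[{"x":0,"y":0,"z":0,"rx":0,"ry":0,"rz":0},{"x":0,"y":0,"z":0,"rx":0,"ry":0,"rz":0},{"x":0,"y":0,"z":0,"rx":0,"ry":0,"rz":0},{"x":0,"y":0,"z":0,"rx":0,"ry":0,"rz":0},{"x":0,"y":0,"z":0,"rx":0,"ry":0,"rz":0},{"x":0,"y":0,"z":0,"rx":0,"ry":0,"rz":0}]' 0 30
```

```text
clock: 2.4
position: [522.6, -44.0, 73.8]
tcp_rot: [0.0, 0.026, 1.0, 0.0]
ft_force: [0.7, -0.2, 0.3]
grip_width: 0.586
grip_force: 0.0
clock: 3.0
position: [523.5, -44.5, 74.4]
tcp_rot: [0.001, 0.027, 1.0, 0.0]
ft_force: [0.4, 4.8, 7.0]
grip_width: 0.19
grip_force: 26.8
```

Opening reads 16 mm on a 22 mm knob, with an upward force, so the pads sit too high. I'll regrip lower.

```bash
python3 -m crank '[{"x":0,"y":0,"z":0,"rx":0,"ry":0,"rz":0},{"x":0,"y":0,"z":0,"rx":0,"ry":0,"rz":0},{"x":0,"y":0,"z":-0.4,"rx":0,"ry":0,"rz":0},{"x":0,"y":0,"z":-0.8,"rx":0,"ry":0,"rz":0},{"x":0,"y":0,"z":-0.8,"rx":0,"ry":0,"rz":0}]' 4 && python3 -m crank '[{"x":0,"y":0,"z":0,"rx":0,"ry":0,"rz":0},{"x":0,"y":0,"z":0,"rx":0,"ry":0,"rz":0},{"x":0,"y":0,"z":0,"rx":0,"ry":0,"rz":0},{"x":0,"y":0,"z":0,"rx":0,"ry":0,"rz":0},{"x":0,"y":0,"z":0,"rx":0,"ry":0,"rz":0},{"x":0,"y":0,"z":0,"rx":0,"ry":0,"rz":0}]' 0 30
```

```text
clock: 3.5
position: [521.9, -45.1, 64.2]
tcp_rot: [-0.001, 0.027, 1.0, 0.0]
ft_force: [-0.3, -0.5, 0.4]
grip_width: 0.467
grip_force: 0.0
clock: 4.1
position: [522.5, -44.4, 65.2]
tcp_rot: [-0.0, 0.027, 1.0, 0.001]
ft_force: [-0.4, 5.0, 0.2]
grip_width: 0.246
grip_force: 29.7
```

```bash
python3 -m crank '[{"x":-1,"y":0.05,"z":0,"rx":0,"ry":0,"rz":0},{"x":-2,"y":0.11,"z":0,"rx":0,"ry":0,"rz":0},{"x":-3,"y":0.16,"z":0,"rx":0,"ry":0,"rz":0},{"x":-4,"y":0.22,"z":0,"rx":0,"ry":0,"rz":0},{"x":-5,"y":0.27,"z":0,"rx":0,"ry":0,"rz":0},{"x":-5.7,"y":0.31,"z":0,"rx":0,"ry":0,"rz":0},{"x":-6.2,"y":0.34,"z":0,"rx":0,"ry":0,"rz":0},{"x":-6.2,"y":0.34,"z":0,"rx":0,"ry":0,"rz":0}]' && python3 -m crank '[{"x":-0.2,"y":0,"z":0,"rx":0,"ry":0,"rz":0},{"x":-0.4,"y":0,"z":0,"rx":0,"ry":0,"rz":0},{"x":-0.6,"y":0,"z":0,"rx":0,"ry":0,"rz":0},{"x":-0.6,"y":0,"z":0,"rx":0,"ry":0,"rz":0}]'
```

```text
clock: 4.9
position: [463.1, -40.9, 65.3]
tcp_rot: [0.003, 0.027, 1.0, 0.001]
ft_force: [9.5, 7.7, -10.1]
grip_width: 0.24
grip_force: 31.1
clock: 5.3
position: [460.0, -40.8, 66.0]
tcp_rot: [0.005, 0.028, 1.0, 0.001]
ft_force: [15.9, 11.3, -10.1]
grip_width: 0.237
grip_force: 30.7
```

```bash
python3 -m crank '[{"x":-0.3,"y":0,"z":0,"rx":0,"ry":0,"rz":0},{"x":-0.6,"y":0,"z":0,"rx":0,"ry":0,"rz":0},{"x":-0.6,"y":0,"z":0,"rx":0,"ry":0,"rz":0},{"x":-0.6,"y":0,"z":0,"rx":0,"ry":0,"rz":0}]'
python3 - <<'E'
from h import *
from workcell import *
s=read_camera('side')[:,:,::-1];t=read_camera('top')[:,:,::-1]
a=cv2.resize(s[110:260,260:400],None,fx=2.8,fy=2.8);b=cv2.resize(t[130:280,260:400],None,fx=2.8,fy=2.8)
cv2.imwrite('pics/c2.png',np.hstack([a,b]))
E
```

```text
clock: 5.7
position: [454.5, -40.5, 66.6]
tcp_rot: [0.006, 0.028, 1.0, 0.001]
ft_force: [15.6, 13.7, -3.7]
grip_width: 0.239
grip_force: 29.5
```

View pics/c2.png

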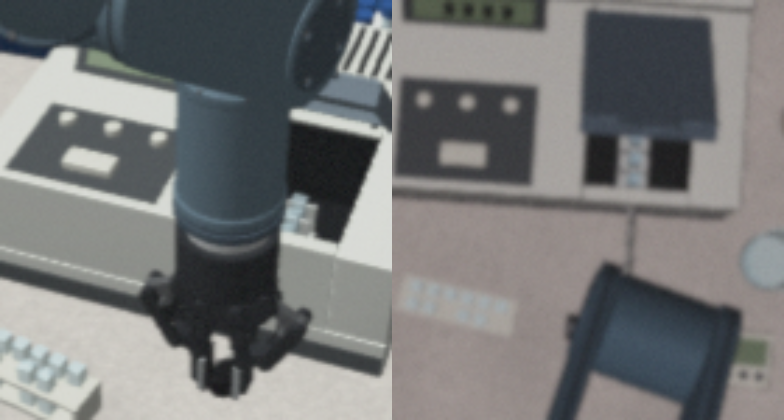

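The knob is still held between the pads, and the cell carriage has moved out under the lid edge. There is a sideways load, so I'll ease it in y and pull a little more to confirm the stop.

```bash
python3 -m crank '[{"x":0,"y":0.3,"z":0,"rx":0,"ry":0,"rz":0},{"x":0,"y":0.5,"z":0,"rx":0,"ry":0,"rz":0},{"x":0,"y":0.5,"z":0,"rx":0,"ry":0,"rz":0}]' - 50;python3 -m crank '[{"x":-0.3,"y":0,"z":0,"rx":0,"ry":0,"rz":0},{"x":-0.6,"y":0,"z":0,"rx":0,"ry":0,"rz":0},{"x":-0.6,"y":0,"z":0,"rx":0,"ry":0,"rz":0}]'
```

```text
clock: 6.1
position: [454.5, -40.2, 66.8]
tcp_rot: [0.006, 0.027, 1.0, -0.003]
ft_force: [11.4, -6.6, -6.3]
grip_width: 0.224
grip_force: 49.4
clock: 6.4
position: [454.7, -40.3, 67.2]
tcp_rot: [0.012, 0.028, 1.0, -0.003]
ft_force: [31.8, -1.3, -25.7]
grip_width: 0.23
grip_force: 50.3
```

The end stop is confirmed: the force rose from 11 to 32 N with no motion. Now I'll unload, open and rise.

```bash
python3 -m crank '[{"x":0.4,"y":0,"z":0,"rx":0,"ry":0,"rz":0},{"x":0.8,"y":-0.1,"z":0,"rx":0,"ry":0,"rz":0},{"x":0.8,"y":-0.1,"z":0,"rx":0,"ry":0,"rz":0}]'; python3 -m crank '[{"x":0,"y":0,"z":0,"rx":0,"ry":0,"rz":0},{"x":0,"y":0,"z":0,"rx":0,"ry":0,"rz":0},{"x":0,"y":0,"z":0,"rx":0,"ry":0,"rz":0},{"x":0,"y":0,"z":0,"rx":0,"ry":0,"rz":0}]' 5;  python3 -m crank '[{"x":0,"y":0,"z":2,"rx":0,"ry":0,"rz":0},{"x":0,"y":0,"z":5,"rx":0,"ry":0,"rz":0},{"x":0,"y":0,"z":9,"rx":0,"ry":0,"rz":0},{"x":0,"y":0,"z":14,"rx":0,"ry":0,"rz":0},{"x":0,"y":0,"z":19,"rx":0,"ry":0,"rz":0},{"x":0,"y":0,"z":24,"rx":0,"ry":0,"rz":0},{"x":0,"y":0,"z":28,"rx":0,"ry":0,"rz":0},{"x":0,"y":0,"z":28,"rx":0,"ry":0,"rz":0},{"x":0,"y":0,"z":28,"rx":0,"ry":0,"rz":0}]' 5
python3 - <<'E'
from h import *
from workcell import *
s=read_camera('side')[:,:,::-1];t=read_camera('top')[:,:,::-1]
a=cv2.resize(s[110:260,260:400],None,fx=2.8,fy=2.8);b=cv2.resize(t[130:280,260:400],None,fx=2.8,fy=2.8)
cv2.imwrite('pics/c3.png',np.hstack([a,b]))
E
```

```text
clock: 6.7
position: [454.5, -40.2, 66.7]
tcp_rot: [0.003, 0.027, 1.0, -0.002]
ft_force: [5.1, -4.0, 2.1]
grip_width: 0.221
grip_force: 53.4
clock: 7.1
position: [450.2, -37.6, 65.0]
tcp_rot: [-0.0, 0.027, 1.0, 0.0]
ft_force: [1.0, -0.6, -0.5]
grip_width: 0.585
grip_force: 0.0
clock: 8.0
position: [450.8, -37.7, 345.8]
tcp_rot: [0.001, 0.027, 1.0, -0.0]
ft_force: [-0.1, 0.2, -1.4]
grip_width: 0.582
grip_force: 0.0
```

View pics/c3.png

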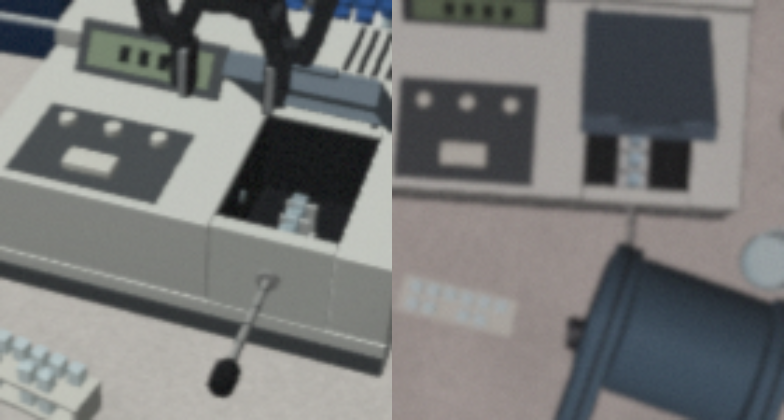

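The knob now stands well out at side pixel (340,245). The lid is next: close the fingers and move above its front part.

```bash
python3 -c "
from h import *
print(plane('side',(340,244.6),95))"
python3 -m crank '[{"x":5,"y":-0.4,"z":0,"rx":0,"ry":0,"rz":0},{"x":10,"y":-0.8,"z":0,"rx":0,"ry":0,"rz":0},{"x":15,"y":-1.2,"z":0,"rx":0,"ry":0,"rz":0},{"x":20,"y":-1.7,"z":0,"rx":0,"ry":0,"rz":0},{"x":21.5,"y":-1.7,"z":0,"rx":0,"ry":0,"rz":0},{"x":21.5,"y":-1.7,"z":0,"rx":0,"ry":0,"rz":0},{"x":21.5,"y":-1.7,"z":-1,"rx":0,"ry":0,"rz":0},{"x":21.5,"y":-1.7,"z":-2,"rx":0,"ry":0,"rz":0},{"x":21.5,"y":-1.7,"z":-3,"rx":0,"ry":0,"rz":0},{"x":21.5,"y":-1.7,"z":-4,"rx":0,"ry":0,"rz":0},{"x":21.5,"y":-1.7,"z":-5,"rx":0,"ry":0,"rz":0},{"x":21.5,"y":-1.7,"z":-5,"rx":0,"ry":0,"rz":0}]' 0 
python3 -m crank '[{"x":-0.1,"y":0,"z":-1,"rx":0,"ry":0,"rz":0},{"x":-0.2,"y":0,"z":-2,"rx":0,"ry":0,"rz":0},{"x":-0.3,"y":0,"z":-3,"rx":0,"ry":0,"rz":0},{"x":-0.4,"y":0,"z":-4,"rx":0,"ry":0,"rz":0}]'
```

```text
[461.2827697  -40.52378638  95.        ]
clock: 9.3
position: [664.6, -54.5, 293.4]
tcp_rot: [-0.001, 0.027, 1.0, 0.0]
ft_force: [-0.6, -0.1, -0.1]
grip_width: -0.006
grip_force: 0.0
clock: 9.7
position: [661.4, -54.7, 254.1]
tcp_rot: [-0.0, 0.027, 1.0, 0.0]
ft_force: [0.4, 0.2, 0.1]
grip_width: -0.004
grip_force: 0.0
```

```bash
python3 - <<'E'
from h import *
from workcell import *
s=read_camera('side')[:,:,::-1];t=read_camera('top')[:,:,::-1]
a=cv2.resize(s[70:220,280:420],None,fx=2.8,fy=2.8);b=cv2.resize(t[110:260,260:400],None,fx=2.8,fy=2.8)
cv2.imwrite('pics/c4.png',np.hstack([a,b]))
E
```

```text
(no output)
```

View pics/c4.png

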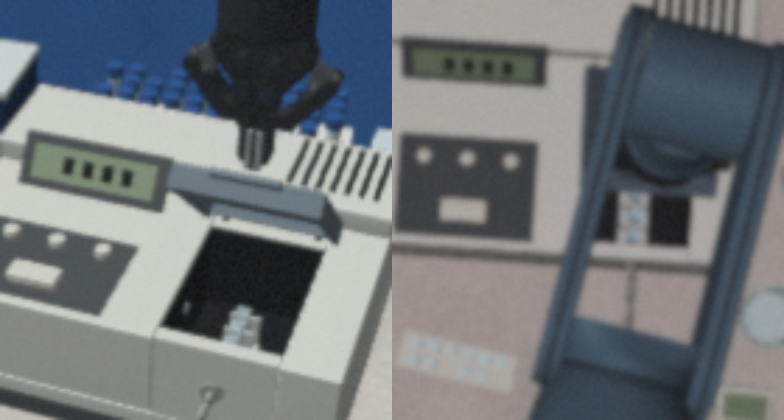

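The fingertips are just above the lid's front edge at crop (255,165), and the lid is unmoved. I'll continue down along the lid's arc.

```bash
python3 -m crank '[{"x":-0.3,"y":0,"z":-0.8,"rx":0,"ry":0,"rz":0},{"x":-0.8,"y":0,"z":-1.5,"rx":0,"ry":0,"rz":0},{"x":-1.3,"y":0,"z":-2.2,"rx":0,"ry":0,"rz":0},{"x":-1.7,"y":0,"z":-2.8,"rx":0,"ry":0,"rz":0},{"x":-2.2,"y":0,"z":-3.5,"rx":0,"ry":0,"rz":0},{"x":-2.7,"y":0,"z":-4.2,"rx":0,"ry":0,"rz":0}]'
python3 -m crank '[{"x":-0.3,"y":0,"z":-0.5,"rx":0,"ry":0,"rz":0},{"x":-0.5,"y":0,"z":-1,"rx":0,"ry":0,"rz":0},{"x":-0.8,"y":0,"z":-1.5,"rx":0,"ry":0,"rz":0},{"x":-1,"y":0,"z":-2,"rx":0,"ry":0,"rz":0},{"x":-1.2,"y":0,"z":-2.5,"rx":0,"ry":0,"rz":0},{"x":-1.3,"y":0,"z":-3,"rx":0,"ry":0,"rz":0}]'
```

```text
clock: 10.4
position: [634.2, -54.6, 212.7]
tcp_rot: [0.0, 0.027, 1.0, 0.0]
ft_force: [0.2, 0.2, 0.0]
grip_width: 0.002
grip_force: 0.4
clock: 11.0
position: [621.5, -54.7, 182.8]
tcp_rot: [-0.0, 0.027, 1.0, -0.0]
ft_force: [-0.7, 0.5, 1.0]
grip_width: 0.003
grip_force: 0.4
```

```bash
python3 -m crank '[{"x":-0.1,"y":0,"z":-0.4,"rx":0,"ry":0,"rz":0},{"x":-0.3,"y":0,"z":-0.8,"rx":0,"ry":0,"rz":0},{"x":-0.4,"y":0,"z":-1.2,"rx":0,"ry":0,"rz":0},{"x":-0.4,"y":0,"z":-1.6,"rx":0,"ry":0,"rz":0},{"x":-0.4,"y":0,"z":-1.9,"rx":0,"ry":0,"rz":0}]'
python3 - <<'E'
from h import *
from workcell import *
s=read_camera('side')[:,:,::-1];t=read_camera('top')[:,:,::-1]
a=cv2.resize(s[100:250,280:420],None,fx=2.8,fy=2.8);b=cv2.resize(t[110:260,260:400],None,fx=2.8,fy=2.8)
cv2.imwrite('pics/c5.png',np.hstack([a,b]))
E
```

```text
clock: 11.5
position: [617.5, -54.7, 163.8]
tcp_rot: [-0.0, 0.027, 1.0, 0.0]
ft_force: [-0.2, 0.1, 0.2]
grip_width: -0.003
grip_force: 0.4
```

View pics/c5.png

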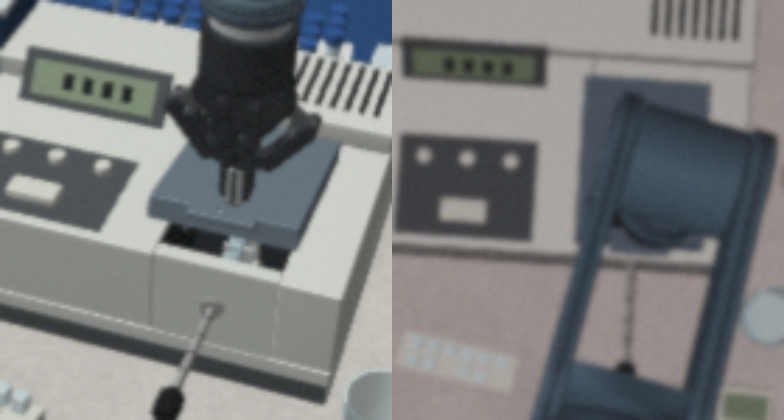

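The lid is nearly shut under the fingers, with a small gap at the front. I'll press on until the force rises.

```bash
for i in 1 ; do python3 -m crank '[{"x":0,"y":0,"z":-0.2,"rx":0,"ry":0,"rz":0},{"x":0,"y":0,"z":-0.4,"rx":0,"ry":0,"rz":0},{"x":0,"y":0,"z":-0.4,"rx":0,"ry":0,"rz":0}]'; python3 -m crank '[{"x":0,"y":0,"z":-0.2,"rx":0,"ry":0,"rz":0},{"x":0,"y":0,"z":-0.4,"rx":0,"ry":0,"rz":0},{"x":0,"y":0,"z":-0.4,"rx":0,"ry":0,"rz":0}]'; done
```

```text
clock: 11.9
position: [617.6, -54.7, 160.0]
tcp_rot: [-0.0, 0.027, 1.0, 0.0]
ft_force: [-0.3, 0.5, 0.0]
grip_width: 0.005
grip_force: 0.0
clock: 12.2
position: [617.5, -54.7, 155.8]
tcp_rot: [-0.0, 0.027, 1.0, 0.0]
ft_force: [-0.9, 0.4, -0.1]
grip_width: 0.006
grip_force: 0.0
```

```bash
python3 - <<'E'
from h import *
from workcell import *
print(proj('side',[[617.5,-54.7,164],[617.5,-54.7,155.8]]))
print(sensors.get_state()['tau'],sensors.get_state()['ft_force'])
s=read_camera('side')[:,:,::-1]
cv2.imwrite('pics/c6.png',cv2.resize(s[120:240,300:420],None,fx=5,fy=5,interpolation=3))
E
```

```text
[[363.51589506 179.25182599]
 [363.29211061 181.89234769]]
[ 3.69597191e-02 -5.30921674e+01 -2.84189326e+01  3.35783865e-03
 -5.81505501e-04  1.23662662e-04] [-0.87190342  0.44421421 -0.07362833]
```

View pics/c6.png

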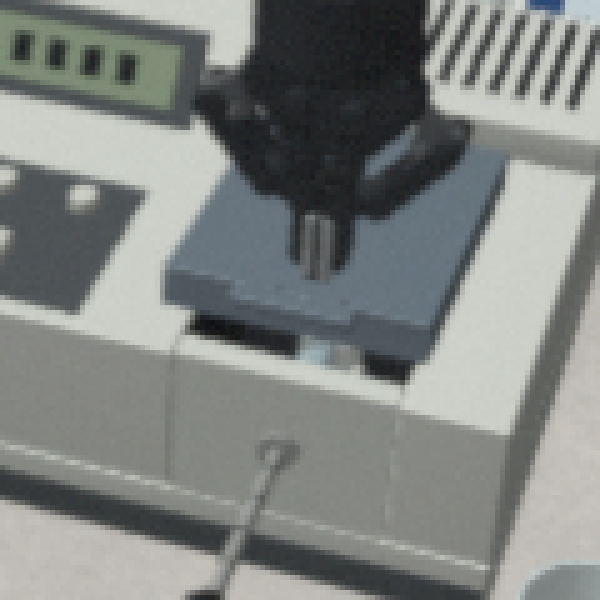

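The lid still shows a gap of about 10–15 mm at its front edge, with the fingertips on its face. I'll keep pressing and rely on the force.

```bash
python3 -m crank '[{"x":0,"y":0,"z":-0.2,"rx":0,"ry":0,"rz":0},{"x":0,"y":0,"z":-0.4,"rx":0,"ry":0,"rz":0},{"x":0,"y":0,"z":-0.4,"rx":0,"ry":0,"rz":0}]'; python3 -m crank '[{"x":0,"y":0,"z":-0.2,"rx":0,"ry":0,"rz":0},{"x":0,"y":0,"z":-0.4,"rx":0,"ry":0,"rz":0},{"x":0,"y":0,"z":-0.4,"rx":0,"ry":0,"rz":0}]'
cat >look.py <<'E'
from h import *
from workcell import *
# dark well-gap pixels around the lid front in the side view
s=read_camera('side').astype(int)[175:205,330:390]
print('dark gap px',int((s.sum(2)<110).sum()))
print(sensors.get_state()['position'],sensors.get_state()['ft_force'])
E
python3 look.py; python3 -c "
import cv2;print((cv2.imread('pics/c6.png')[::5,::5].astype(int)[55:85,30:90].sum(2)<110).sum())"
```

```text
clock: 12.55
position: [617.5, -54.7, 151.8]
tcp_rot: [-0.0, 0.027, 1.0, 0.0]
ft_force: [-0.7, 0.2, -0.8]
grip_width: -0.004
grip_force: 0.0
clock: 12.85
position: [617.5, -54.7, 147.8]
tcp_rot: [-0.0, 0.027, 1.0, 0.0]
ft_force: [0.3, -0.1, -0.5]
grip_width: 0.001
grip_force: 0.0
dark gap px 0
[617.57282028 -54.6410208  147.94287036] [ 0.19422432 -0.70898437 -0.25924309]
44
```

```bash
python3 -m crank '[{"x":0,"y":0,"z":-0.2,"rx":0,"ry":0,"rz":0},{"x":0,"y":0,"z":-0.3,"rx":0,"ry":0,"rz":0},{"x":0,"y":0,"z":-0.3,"rx":0,"ry":0,"rz":0}]';python3 look.py; python3 -m crank '[{"x":0,"y":0,"z":-0.2,"rx":0,"ry":0,"rz":0},{"x":0,"y":0,"z":-0.3,"rx":0,"ry":0,"rz":0},{"x":0,"y":0,"z":-0.3,"rx":0,"ry":0,"rz":0}]'; python3 look.py
```

```text
clock: 13.2
position: [617.5, -54.7, 145.0]
tcp_rot: [-0.0, 0.027, 1.0, 0.0]
ft_force: [-0.2, 0.5, -0.1]
grip_width: 0.0
grip_force: 0.0
dark gap px 0
[617.61056608 -54.69077871 145.03604143] [-0.2313385   0.50950643 -0.48175173]
clock: 13.55
position: [617.6, -54.7, 142.0]
tcp_rot: [-0.0, 0.027, 1.0, 0.0]
ft_force: [0.2, 0.1, -0.0]
grip_width: -0.005
grip_force: 0.0
dark gap px 1
[617.59641616 -54.65603815 142.04001107] [ 0.51468962 -0.66419678 -0.28102189]
```

```bash
python3 - <<'E'
from h import *
from workcell import *
s=read_camera('side').astype(int).sum(2)
c=cv2.imread('pics/c6.png')[2::5,2::5].astype(int).sum(2)
for x in(342,350,376):
    print(x);print(s[166:204,x]);print(c[46:84,x-300])
print(proj('side',[[617.6,-54.7,142],[617.6,-54.7,156]]))
print(s[176:190,363])
E
```

```text
342
[350 355 352 354 350 355 354 351 352 356 350 350 356 359 367 282 247 240
 241 246 243 299 522 602 615 598 490 411 402 397 399 395 408 394 401 401
 406 398]
[346 347 347 343 355 350 352 347 357 310 272 256 258 260 262 264 235 132
  50  70  74 243 555 610 613 600 491 413 398 394 397 398 404 398 403 394
 402 396]
350
[350 354 356 352 359 353 352 355 357 353 355 352 356 355 355 356 349 360
 360 359 311 262 248 317 527 600 612 595 475 412 399 398 402 398 401 397
 394 399]
[349 347 344 345 350 352 348 350 342 346 351 344 346 373 302 259 261 258
 224 142  97 103 123 262 563 607 607 599 479 408 400 402 401 401 400 400
 402 397]
376
[120 139 225 331 350 351 358 351 351 353 354 357 356 351 347 352 359 357
 359 351 356 358 361 291 240 241 245 245 243 289 492 601 614 612 538 427
 397 396]
[351 343 351 340 348 347 346 347 350 352 344 348 351 352 348 351 354 306
 261 262 256 260 266 255 244 155 114 103 111 213 499 598 608 602 531 431
 400 399]
[[362.92907112 186.25346321]
 [363.30672455 181.80236476]]
[274 276 286 277 264 333 355 352 350 349 349 350 354 316]
```

```bash
python3 -m crank '[{"x":0,"y":0,"z":-0.1,"rx":0,"ry":0,"rz":0},{"x":0,"y":0,"z":-0.2,"rx":0,"ry":0,"rz":0},{"x":0,"y":0,"z":-0.2,"rx":0,"ry":0,"rz":0}]'; python3 - <<'E'
from h import *
from workcell import *
s=read_camera('side').astype(int).sum(2)
print(s[176:192,342],s[184:200,376])
print(sensors.get_state()['ft_force'])
E
python3 -m crank '[{"x":0,"y":0,"z":-0.1,"rx":0,"ry":0,"rz":0},{"x":0,"y":0,"z":-0.2,"rx":0,"ry":0,"rz":0},{"x":0,"y":0,"z":-0.2,"rx":0,"ry":0,"rz":0}]'
```

```text
clock: 13.95
position: [617.6, -54.7, 140.0]
tcp_rot: [-0.0, 0.027, 1.0, 0.0]
ft_force: [0.7, -0.1, -0.3]
grip_width: -0.006
grip_force: 0.0
[354 355 353 355 357 361 276 244 243 239 244 245 336 567 609 603] [354 357 359 351 352 354 275 231 241 244 242 250 330 568 609 606]
[-0.36542775 -0.43265912  0.10625495]
clock: 14.3
position: [617.6, -54.7, 138.1]
tcp_rot: [-0.0, 0.027, 1.0, 0.0]
ft_force: [-0.1, 0.1, 0.9]
grip_width: 0.003
grip_force: 0.0
```

```bash
python3 -m crank '[{"x":0,"y":0,"z":-0.1,"rx":0,"ry":0,"rz":0},{"x":0,"y":0,"z":-0.2,"rx":0,"ry":0,"rz":0},{"x":0,"y":0,"z":-0.2,"rx":0,"ry":0,"rz":0}]';python3 -m crank '[{"x":0,"y":0,"z":-0.1,"rx":0,"ry":0,"rz":0},{"x":0,"y":0,"z":-0.2,"rx":0,"ry":0,"rz":0},{"x":0,"y":0,"z":-0.2,"rx":0,"ry":0,"rz":0}]'; python3 - <<'E'
from h import *
from workcell import *
s=read_camera('side').astype(int).sum(2)
print(s[176:192,342],s[184:200,376])
E
```

```text
clock: 14.6
position: [617.6, -54.7, 136.5]
tcp_rot: [0.0, 0.027, 1.0, -0.0]
ft_force: [-1.0, -0.1, 1.8]
grip_width: 0.002
grip_force: 1.3
clock: 14.9
position: [617.7, -54.7, 136.3]
tcp_rot: [0.001, 0.027, 1.0, -0.0]
ft_force: [-5.6, 0.5, 12.2]
grip_width: -0.0
grip_force: 6.2
[360 357 356 351 359 357 356 303 254 239 240 246 242 297 520 588] [363 354 361 357 354 361 360 304 248 233 240 242 242 282 490 579]
```

```bash
python3 - <<'E'
from h import *
from workcell import *
s=read_camera('side').astype(int).sum(2)
for x in (342,376): print(s[180:204,x])
# instrument frame; anchor on front top edge at that column
c,sn=np.cos(-.054),np.sin(-.054); X=np.array([c,sn,0]);
for col,row in((342,192.3),(376,200.2)):
    p=plane('side',(col,row),140)
    for th in(0,.03,.06,.1):
        H=p+X*182+[0,0,.5]
        b=H-X*175*np.cos(th)+[0,0,175*np.sin(th)]
        t=b+22*(X*np.sin(th)+[0,0,np.cos(th)])
        print(col,th,proj('side',[b,t]).round(1).tolist())
E
```

```text
[359 350 359 309 254 238 235 238 234 290 516 583 487 413 407 405 402 399
 398 401 397 395 404 400]
[353 359 362 359 358 352 360 359 353 358 351 313 254 227 235 237 244 279
 486 587 531 426 400 403]
342 0 [[342.9, 190.3], [343.2, 183.3]]
342 0.03 [[343.0, 188.6], [343.4, 181.4]]
342 0.06 [[343.1, 186.9], [343.6, 179.4]]
342 0.1 [[343.3, 184.5], [343.9, 176.8]]
376 0 [[376.8, 198.1], [377.6, 191.1]]
376 0.03 [[377.0, 196.5], [377.8, 189.2]]
376 0.06 [[377.2, 194.7], [378.1, 187.2]]
376 0.1 [[377.5, 192.3], [378.5, 184.6]]
```

The lid is shut: the measured edge rows match θ ≈ 0 and it holds against 12 N. The fingertips actually sit about 26 mm behind the reported TCP. Now the read key, touching it by force.

```bash
python3 -m crank '[{"x":0,"y":0,"z":1,"rx":0,"ry":0,"rz":0},{"x":0,"y":0,"z":4,"rx":0,"ry":0,"rz":0},{"x":0,"y":0,"z":8,"rx":0,"ry":0,"rz":0},{"x":0.3,"y":4,"z":8,"rx":0,"ry":0,"rz":0},{"x":0.6,"y":8,"z":8,"rx":0,"ry":0,"rz":0},{"x":1,"y":13,"z":8,"rx":0,"ry":0,"rz":0},{"x":1.3,"y":18.5,"z":8,"rx":0,"ry":0,"rz":0},{"x":1.3,"y":18.5,"z":8,"rx":0,"ry":0,"rz":0},{"x":1.3,"y":18.5,"z":4,"rx":0,"ry":0,"rz":0},{"x":1.3,"y":18.5,"z":1.5,"rx":0,"ry":0,"rz":0},{"x":1.3,"y":18.5,"z":0.5,"rx":0,"ry":0,"rz":0},{"x":1.3,"y":18.5,"z":0.5,"rx":0,"ry":0,"rz":0}]'; python3 - <<'E'
from h import *
from workcell import *
s=read_camera('side')
g=s.astype(int).sum(2);o=cv2.imread('pics/side0.png').astype(int).sum(2)
print(proj('side',[[631,130,161],[631,130,151]]).round(1).tolist())
print('lid',g[180:194,342]); print(g[150:180,280:306:2]);print(o[150:180,280:306:2])
E
```

```text
clock: 16.2
position: [629.7, 129.8, 137.6]
tcp_rot: [-0.002, 0.027, 1.0, -0.0]
ft_force: [0.4, -0.3, 0.4]
grip_width: 0.003
grip_force: 0.0
[[291.8, 162.9], [291.9, 166.1]]
lid [329 326 332 280 236 221 221 225 225 277 487 544 460 382]
[[244 468 254  93  88  97 111  89 110 110 111 158 478]
 [260 529 382 116 157 102 113  83 105 107 112 279 532]
 [266 535 424 201 347 154  99 103 112 160 187 259 386]
 [256 439 315 195 274 249 137  97 121 329 442 361 266]
 [235 362 263 188 242 256 187 110 160 498 546 499 252]
 [236 270 232 186 238 248 197  98 159 523 554 485 247]
 [240 234 221 179 240 254 195  99 135 457 488 366 239]
 [237 230 213 157 232 251 197 103 131 377 356 285 229]
 [227 227 206 155 243 256 210 113 115 310 302 256 230]
 [231 238 224 162 256 253 224 119 129 242 252 234 230]
 [231 230 226 167 254 256 217 120 147 230 229 235 233]
 [234 232 232 222 261 243 213 106 197 226 233 229 232]
 [233 232 268 401 272 251 225 112 213 231 229 224 226]
 [234 232 407 526 321 258 247 235 241 232 237 231 228]
 [236 254 500 555 417 302 300 452 346 278 255 232 231]
 [231 323 555 569 538 521 462 545 530 4
[... 1737 characters left out ...]
12 515 516 513 513 505 509 477 264 213]
 [214 341 413 470 509 511 517 520 513 512 430 237 208]
 [211 299 350 377 406 457 502 511 515 514 355 225 217]
 [205 228 288 327 343 372 400 451 502 489 291 218 208]
 [213 206 222 241 280 316 343 368 390 414 249 221 206]
 [202 215 206 212 221 238 271 301 324 316 226 214 215]
 [223 205 206 216 208 210 226 236 260 266 223 209 206]
 [339 249 219 212 200 211 206 210 215 225 210 213 214]
 [487 436 341 266 223 206 205 207 207 215 212 213 207]
 [511 508 483 477 339 264 228 208 209 208 200 211 210]
 [489 505 512 513 487 477 372 262 232 210 203 212 205]
 [375 412 485 508 510 510 492 474 373 267 232 212 208]
 [332 347 366 404 485 513 516 509 491 474 400 268 231]]
```

The tip is above the key at side row 164 and will land near row 168, the key's centre. Pressing.

```bash
python3 -m crank '[{"x":0,"y":0,"z":-0.4,"rx":0,"ry":0,"rz":0},{"x":0,"y":0,"z":-0.8,"rx":0,"ry":0,"rz":0},{"x":0,"y":0,"z":-1.1,"rx":0,"ry":0,"rz":0},{"x":0,"y":0,"z":-1.1,"rx":0,"ry":0,"rz":0}]';python3 -m crank '[{"x":0,"y":0,"z":-0.1,"rx":0,"ry":0,"rz":0},{"x":0,"y":0,"z":-0.2,"rx":0,"ry":0,"rz":0},{"x":0,"y":0,"z":-0.2,"rx":0,"ry":0,"rz":0}]';python3 -m crank '[{"x":0,"y":0,"z":-0.1,"rx":0,"ry":0,"rz":0},{"x":0,"y":0,"z":-0.2,"rx":0,"ry":0,"rz":0},{"x":0,"y":0,"z":-0.2,"rx":0,"ry":0,"rz":0}]'
```

```text
clock: 16.65
position: [630.5, 130.2, 128.1]
tcp_rot: [-0.0, 0.027, 1.0, -0.0]
ft_force: [-1.0, -0.1, 0.2]
grip_width: 0.001
grip_force: 0.0
clock: 16.95
position: [630.6, 130.3, 126.2]
tcp_rot: [-0.0, 0.027, 1.0, -0.0]
ft_force: [-0.8, -0.4, -0.2]
grip_width: 0.001
grip_force: 0.0
clock: 17.25
position: [630.8, 130.3, 124.4]
tcp_rot: [0.0, 0.027, 1.0, -0.0]
ft_force: [0.3, 0.1, 3.3]
grip_width: 0.003
grip_force: 1.0
```

Contact is at about 125, as expected. Pressing on to the stop.

```bash
python3 -m crank '[{"x":0,"y":0,"z":-0.1,"rx":0,"ry":0,"rz":0},{"x":0,"y":0,"z":-0.2,"rx":0,"ry":0,"rz":0},{"x":0,"y":0,"z":-0.2,"rx":0,"ry":0,"rz":0}]';python3 -m crank '[{"x":0,"y":0,"z":-0.1,"rx":0,"ry":0,"rz":0},{"x":0,"y":0,"z":-0.2,"rx":0,"ry":0,"rz":0},{"x":0,"y":0,"z":-0.3,"rx":0,"ry":0,"rz":0},{"x":0,"y":0,"z":-0.3,"rx":0,"ry":0,"rz":0}]';python3 -m crank '[{"x":0,"y":0,"z":-0.1,"rx":0,"ry":0,"rz":0},{"x":0,"y":0,"z":-0.2,"rx":0,"ry":0,"rz":0},{"x":0,"y":0,"z":-0.2,"rx":0,"ry":0,"rz":0},{"x":0,"y":0,"z":-0.2,"rx":0,"ry":0,"rz":0}]'
```

```text
clock: 17.55
position: [630.8, 130.3, 122.4]
tcp_rot: [0.0, 0.027, 1.0, 0.0]
ft_force: [-1.1, 0.1, 3.6]
grip_width: -0.002
grip_force: 1.7
clock: 17.95
position: [630.9, 130.3, 120.9]
tcp_rot: [0.001, 0.027, 1.0, -0.0]
ft_force: [-4.3, -1.0, 10.9]
grip_width: 0.002
grip_force: 5.8
clock: 18.35
position: [630.9, 130.4, 120.7]
tcp_rot: [0.001, 0.027, 1.0, -0.0]
ft_force: [-8.2, -0.9, 20.8]
grip_width: -0.0
grip_force: 10.2
```

The key bottomed after 4 mm. Lifting off and checking the final state.

```bash
python3 -m crank '[{"x":0,"y":0,"z":0.5,"rx":0,"ry":0,"rz":0},{"x":0,"y":0,"z":2,"rx":0,"ry":0,"rz":0},{"x":0,"y":0,"z":6,"rx":0,"ry":0,"rz":0},{"x":0,"y":0,"z":10,"rx":0,"ry":0,"rz":0},{"x":0,"y":0,"z":15,"rx":0,"ry":0,"rz":0},{"x":-5,"y":4,"z":18,"rx":0,"ry":0,"rz":0},{"x":-10,"y":8,"z":18,"rx":0,"ry":0,"rz":0},{"x":-14,"y":12,"z":18,"rx":0,"ry":0,"rz":0},{"x":-18,"y":16,"z":18,"rx":0,"ry":0,"rz":0},{"x":-22,"y":20,"z":18,"rx":0,"ry":0,"rz":0},{"x":-22,"y":20,"z":18,"rx":0,"ry":0,"rz":0},{"x":-22,"y":20,"z":18,"rx":0,"ry":0,"rz":0}]'; python3 - <<'E'
from h import *
from workcell import *
s=read_camera('side');t=read_camera('top')
g=s.astype(int).sum(2)
print('lid',g[180:194,342],g[188:202,376])
for n,im,(r0,r1,c0,c1) in(('side',s,(232,258,325,355)),('top',t,(225,265,330,360))):
    m=(im[r0:r1,c0:c1].astype(int).sum(2)<130);y,x=np.nonzero(m)
    if len(x):p=(x.mean()+c0,y.mean()+r0);print(n,len(x),p,plane(n,p,95))
E
```

```text
clock: 19.55
position: [406.1, 333.9, 297.3]
tcp_rot: [-0.001, 0.024, 1.0, 0.001]
ft_force: [-0.2, -0.6, 0.6]
grip_width: 0.003
grip_force: 0.0
lid [295 300 299 254 214 199 207 203 201 247 434 498 414 344] [296 302 301 258 212 201 195 202 198 239 414 496 450 359]
side 89 (np.float64(339.685393258427), np.float64(244.53932584269663)) [461.25655733 -39.80279754  95.        ]
top 31 (np.float64(343.0), np.float64(244.0)) [463.50176368 -39.16513008  95.        ]
```

```bash
python3 - <<'E'
from h import *
f=plane('side',(355.4,211.1),95);print(f)
for k in((348.3,226.3),(339.7,244.5)):
    print(np.linalg.norm(plane('side',k,95)-f)-55)
for k,z in(((192.3),140),):
    a=plane('side',(342,192.3),140);b=plane('side',(376,200.2),140);print(a,b)
    u=(f[1]-a[1])/(b[1]-a[1]);print('face x at knob line',a[0]+u*(b[0]-a[0]))
a,b=[plane('top',(240+x/3.75,80+y/3.75),140) for x,y in((329,453),(530,466))];print(a,b)
E
```

```text
[576.83382912 -48.39894703  95.        ]
-0.21667988775114821
60.77301691195298
[583.9153223  -11.54275115 140.        ] [580.01019258 -94.53119473 140.        ]
face x at knob line 582.1810058109746
[587.89220673   8.50067676 140.        ] [ 579.34144107 -147.01094279  140.        ]
```

The end-stop estimate is ambiguous: 61 or 66 mm, depending on whether the collar or the face is the reference. There is plenty of time, so I'll hook the fingers over the rod behind the knob and pull to verify.

```bash
python3 -m crank '[{"x":1,"y":-5,"z":0,"rx":0,"ry":0,"rz":0},{"x":2,"y":-10,"z":0,"rx":0,"ry":0,"rz":0},{"x":4,"y":-15,"z":0,"rx":0,"ry":0,"rz":0},{"x":6,"y":-20,"z":0,"rx":0,"ry":0,"rz":0},{"x":7,"y":-25,"z":0,"rx":0,"ry":0,"rz":0},{"x":8,"y":-30,"z":0,"rx":0,"ry":0,"rz":0},{"x":9,"y":-35,"z":0,"rx":0,"ry":0,"rz":0},{"x":9.8,"y":-37.6,"z":0,"rx":0,"ry":0,"rz":0},{"x":9.8,"y":-37.6,"z":-4,"rx":0,"ry":0,"rz":0},{"x":9.8,"y":-37.6,"z":-8,"rx":0,"ry":0,"rz":0},{"x":9.8,"y":-37.6,"z":-12,"rx":0,"ry":0,"rz":0},{"x":9.8,"y":-37.6,"z":-16,"rx":0,"ry":0,"rz":0},{"x":9.8,"y":-37.6,"z":-16,"rx":0,"ry":0,"rz":0}]' 1.8
```

```text
clock: 20.95
position: [504.4, -46.5, 131.7]
tcp_rot: [-0.006, 0.028, 1.0, 0.001]
ft_force: [-0.7, 0.0, -0.5]
grip_width: 0.214
grip_force: 0.0
```

```bash
python3 -m crank '[{"x":0,"y":0,"z":0,"rx":0,"ry":0,"rz":0},{"x":0,"y":0,"z":0,"rx":0,"ry":0,"rz":0}]'
```

```text
clock: 21.15
position: [510.4, -47.0, 139.4]
tcp_rot: [0.002, 0.027, 1.0, -0.001]
ft_force: [-0.5, -0.1, 0.1]
grip_width: 0.21
grip_force: 0.0
```

```bash
python3 -m crank '[{"x":-0.5,"y":0.45,"z":0,"rx":0,"ry":0,"rz":0},{"x":-0.5,"y":0.45,"z":0,"rx":0,"ry":0,"rz":0},{"x":-0.5,"y":0.45,"z":-2,"rx":0,"ry":0,"rz":0},{"x":-0.5,"y":0.45,"z":-4,"rx":0,"ry":0,"rz":0},{"x":-0.5,"y":0.45,"z":-5.5,"rx":0,"ry":0,"rz":0},{"x":-0.5,"y":0.45,"z":-7,"rx":0,"ry":0,"rz":0},{"x":-0.5,"y":0.45,"z":-7.9,"rx":0,"ry":0,"rz":0},{"x":-0.5,"y":0.45,"z":-7.9,"rx":0,"ry":0,"rz":0}]'
python3 -m crank '[{"x":-0.5,"y":0.03,"z":0,"rx":0,"ry":0,"rz":0},{"x":-1,"y":0.06,"z":0,"rx":0,"ry":0,"rz":0},{"x":-1.2,"y":0.07,"z":0,"rx":0,"ry":0,"rz":0},{"x":-1.2,"y":0.07,"z":0,"rx":0,"ry":0,"rz":0}]'
```

```text
clock: 21.95
position: [503.1, -40.9, 57.7]
tcp_rot: [-0.001, 0.027, 1.0, 0.0]
ft_force: [0.2, -0.4, 0.2]
grip_width: 0.209
grip_force: 0.0
clock: 22.35
position: [491.5, -40.5, 58.8]
tcp_rot: [0.0, 0.027, 1.0, -0.0]
ft_force: [0.5, 0.0, 1.1]
grip_width: 0.208
grip_force: 0.0
```

```bash
python3 -m crank '[{"x":-0.2,"y":0,"z":0,"rx":0,"ry":0,"rz":0},{"x":-0.4,"y":0,"z":0,"rx":0,"ry":0,"rz":0},{"x":-0.4,"y":0,"z":0,"rx":0,"ry":0,"rz":0}]'; python3 -m crank '[{"x":-0.2,"y":0,"z":0,"rx":0,"ry":0,"rz":0},{"x":-0.4,"y":0,"z":0,"rx":0,"ry":0,"rz":0},{"x":-0.4,"y":0,"z":0,"rx":0,"ry":0,"rz":0}]'; python3 -m crank '[{"x":-0.2,"y":0,"z":0,"rx":0,"ry":0,"rz":0},{"x":-0.4,"y":0,"z":0,"rx":0,"ry":0,"rz":0},{"x":-0.4,"y":0,"z":0,"rx":0,"ry":0,"rz":0}]'
```

```text
clock: 22.65
position: [489.6, -40.7, 58.7]
tcp_rot: [0.002, 0.027, 1.0, -0.0]
ft_force: [5.4, 0.6, -3.2]
grip_width: 0.21
grip_force: 2.5
clock: 22.95
position: [489.6, -40.8, 59.3]
tcp_rot: [0.006, 0.027, 1.0, -0.0]
ft_force: [15.5, 3.7, -9.1]
grip_width: 0.208
grip_force: 7.7
clock: 23.25
position: [489.5, -40.8, 59.7]
tcp_rot: [0.01, 0.028, 1.0, -0.0]
ft_force: [26.9, 6.1, -17.2]
grip_width: 0.208
grip_force: 15.6
```

The stop is confirmed: no motion from 5 to 27 N. I'll back off the knob, rise clear and hand in.

```bash
python3 -m crank '[{"x":0.6,"y":0,"z":0,"rx":0,"ry":0,"rz":0},{"x":1.2,"y":0,"z":0,"rx":0,"ry":0,"rz":0},{"x":1.7,"y":-0.1,"z":0,"rx":0,"ry":0,"rz":0},{"x":1.7,"y":-0.1,"z":0,"rx":0,"ry":0,"rz":0},{"x":1.7,"y":-0.1,"z":2,"rx":0,"ry":0,"rz":0},{"x":1.7,"y":-0.1,"z":5,"rx":0,"ry":0,"rz":0},{"x":1.7,"y":-0.1,"z":9,"rx":0,"ry":0,"rz":0},{"x":1.7,"y":-0.1,"z":14,"rx":0,"ry":0,"rz":0},{"x":1.7,"y":-0.1,"z":19,"rx":0,"ry":0,"rz":0},{"x":-5,"y":0,"z":22,"rx":0,"ry":0,"rz":0},{"x":-8,"y":0,"z":22,"rx":0,"ry":0,"rz":0},{"x":-8,"y":0,"z":22,"rx":0,"ry":0,"rz":0},{"x":-8,"y":0,"z":22,"rx":0,"ry":0,"rz":0},{"x":-8,"y":0,"z":22,"rx":0,"ry":0,"rz":0}]'; python3 - <<'E'
from h import *
from workcell import *
s=read_camera('side');g=s.astype(int).sum(2);print('lid',g[180:194,342])
m=g[232:258,325:355]<130;y,x=np.nonzero(m);print(len(x),x.mean()+325,y.mean()+232)
print(ticket.close_job())
E
```

```text
clock: 24.65
position: [399.9, -40.6, 278.0]
tcp_rot: [0.0, 0.027, 1.0, 0.0]
ft_force: [1.0, 0.9, 0.0]
grip_width: 0.212
grip_force: 0.0
lid [101 123 182 197 195 184 183 194 175 174 176 167 164 163]
82 339.5975609756098 244.6951219512195
the job is handed in; nothing more can be done
None
```

I handed the job in at about 25 s with the selector at its end stop, the lid shut, and the read key pressed to the bottom and released; no verdict came back, and the last picture reconfirmed only the knob because the arm hid the lid.

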